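# Level the packing-bench shelf

### The job

The small carton standing on the low white shelf is in the way: clear it into the blue basket. Then level the shelf by turning the red winged levelling foot until the bubble in the yellow spirit level sits between its two black lines while you press the level firmly down onto the shelf (the board floats up on a spring when it is not pressed, so only a pressed reading counts). Finish while still holding the level pressed down with the bubble centred: do not let go, and leave the tape, the glue bottle and the clear box where they are.

Things in the scene. Friction and masses are not known exactly. Their poses are not given: they have to be found in the camera images.
- carton: brown cardboard carton 50 (its x) x 60 (its y) x 75 mm high, about 0.28 kg (its weight holds the board down until it is taken off), standing on the foot end of the shelf, between the level and the foot; origin at the centre of its underside
- basket: fixed open blue basket 200 (its x) x 160 (its y) x 55 mm high, walls and floor 4-5 mm, empty; origin at the centre of its underside on the bench
- riser: fixed base of the low white shelf; origin on the bench under the middle of the shelf, x across it, y along it. The shelf board (150 mm across, 330 mm long, 12 mm thick, top about 80 mm above the bench) is hinged at y = +190 mm and ends at y = -140 mm; the levelling foot stands at y = -195 mm, its axis vertical
- board (a joint): spring float of the shelf board about its hinge, rad: 0 = pressed fully down on its frame, 0.02 = floating at its highest at the foot end. With only the level on it, it floats; about 3 N at the foot-side pad of the level or 10 N at the other pad seats it; press with some 8 N or more
- board_mid (a point): point on the top of the shelf board, on its middle line, 115 mm from the hinge; axes along the board (y towards the hinge end, z up out of the board)
- foot_grip (a point): centre of the red wing handle on top of the levelling foot, about 98 mm above the bench, a bar 50 mm long (its x) x 13 mm wide (its y) x 30 mm high (its top 13 mm above this point, its underside 17 mm below), turning about the vertical at constant height; its axes turn with it
- foot (a joint): turn of the levelling foot, rad, growing clockwise seen from above, range -0.8 to 3.0, starting near 0; it stays where it is left. Clockwise raises the foot end of the shelf, 0.015 rad of shelf tilt per rad of turn. The foot end starts too low: 0.4 to 1.6 rad clockwise is needed
- level: yellow spirit level lying loose on the shelf along it, 200 (its y, towards the hinge end) x 28 x 40 mm high, 0.3 kg; origin at the centre of its underside. The middle 76 mm of its top is the open window with the green vial; on either side is a flat pad, 62 mm long, for pressing
- level_pad (a point): centre of the flat top pad at the foot end of the level, 69 mm from its middle and 40 mm above its underside; the best place to press
- bubble (a joint): place of the pale bubble (16 mm long) along the vial, m: 0 = centred between the two black lines (24 mm apart inside), positive towards the hinge end. It runs to the higher end, 0.9 m per rad of tilt (so 13.5 mm per rad of foot turn; turning clockwise moves it negative), stops at +-0.026 and takes about 1 s to settle
- tape: orange roll of tape lying flat, 100 mm across, 48 mm high; bystander
- glue: white glue bottle with a red cap, 52 mm across, 130 mm high; bystander
- clearbox: clear plastic box with a blue lid, 116 x 81 x 58 mm; bystander
Mind the look-alikes: they are no part of the job. What is meant by the level is not turquoise, and is the smaller of those in its own colour. What is meant by the carton is not green, and is the smaller of those in its own colour.

How it is judged:
On the way, in this order (a step that is already met when the one before it is completed fails the run):
1. the carton is in the basket and let go (x of carton in the frame of basket between -0.1 and 0.1 m and y of carton in the frame of basket between -0.08 and 0.08 m and height (world z) of carton below 0.05 m and contact force between the fingers and carton below 0.1 N and linear speed of carton below 0.03 m/s), for 0.2 s.
2. the level is pressed down on the shelf, board seated, with the bubble between the lines (distance between level and board_mid below 0.05 m and angle between level's own z axis and vertical below 0.08 rad and angle between the y axis of level and the y axis of board_mid, either way round below 0.25 rad and contact force between the fingers and level above 4 N and value of joint board below 0.003 rad and value of joint bubble between -0.004 and 0.004 m and velocity of joint bubble between -0.004 and 0.004 m/s), for 0.2 s.
At the end, for the whole second after the job is handed in: Carton at rest in the basket, let go. Fingers still press the level (over 4 N), which lies upright along the shelf within 0.25 rad and 50 mm of board_mid; board float under 0.003 rad; bubble still and within 4 mm of centre; fingers touch neither board nor foot (all of step 1 and all of step 2 and contact force between the fingers and board below 0.5 N and contact force between the fingers and foot below 0.5 N); the arm keeps its last pose, push and grip.
It fails at once if a bystander (tape, glue bottle, clear box) is moved more than 30 mm (distance of any of tape, glue, clearbox from where it was at the start of the episode above 0.03 m).
It also fails if it takes over 70 s, if anything falls off the work surface, if the arm or the gripper's body presses on something with over 40 N, if the wrist force passes 120 N, or if a joint passes its speed limit or range.

### The arm

A 6-joint arm with a two-finger parallel gripper is mounted at the origin on the work surface. World frame = base frame: x ahead of the robot, y to its left, z up, the work surface at z = 0. Lengths are in m, angles in rad, forces in N, time in s.
With the tool pointing down it reaches from about 0.35 to 0.775 m from the base axis. Payload 7.3 kg.
Tool frame: the origin (TCP) lies midway between the tips of the shut fingers; the grasp point (between the pads) lies 19 mm behind it (robot.grasp_offset is the z of the grasp point in the tool frame, in m); z points along the fingers, y is the direction in which the jaws open and shut (so a half turn about z gives the same grasp; the last joint's range is limited). The gripper opens to 92 mm and grips with 3 to 60 N. Pads are 19 mm wide; open, the fingers measure 130 mm over their backs; the gripper's body (75 mm by 190 mm) begins 47 mm behind the grasp point.
Start: joints at [0.989, 0.342, 1.524, -0, 1.275, -0.146], TCP at [0.222, 0.476, 0.227] pointing down, gripper open.
Joint ranges: [-2.53, 2.53], [-0.77, 2.02], [0.04, 2.7], [-1, 4.14], [0.28, 2.66], [-3.11, 3.11]. Speed limits (rad/s): [2.57, 2.57, 3.14, 3.14, 3.14, 3.14].

### API

Orientations are given as [roll, pitch, yaw] about the fixed x, y, z axes, in that order (R = Rz(yaw) Ry(pitch) Rx(roll)).
In Python, from cell import observe, imaging, workorder, robot gives the robot as it stands. The module is installed in compiled form; this text tells all that it offers.
- The arm moves only by the tool send_rows, never from a script. Its argument "series" is a list of rows, each a list of 7 numbers: the shift along the tool's x, y, z in m, then the turn, a rotation vector about the tool's x, y, z in rad, then the closure, from 0 (fully open) to 1 (shut). A call has 1 to 5 rows; each row shifts and turns the commanded pose from where the row before left it, along the tool's axes as they then stand; what a row does not reach is not made up. A row lasts 1/12 s, in which the tool goes at most 41.7 mm and 7.16 degrees, less where a joint would pass 70% of its speed; a pose out of reach is approached as far as the arm can. A call is refused whole if a number of a shift passes 0.0417 or a number of a turn 0.125, either way. A call with a gripper value outside its range is refused whole. The fingers move at their own pace and stop on an object; "newtons" is the grip in N (left out, the last holds). Time passes only in rows, so rows that do not move let the fingers close. It gives the time, the measured TCP pose, the force and the opening at its end, in the units of the state.
- observe(): the state, without advancing time (a new reading comes with each control period).
- imaging.read_camera(name): name is "scene" or "side" or "wrist"; returns a dict with "color" (400x640x3 uint8, red, green, blue), "range_z" (400x640 float32, m along the optical axis (not along the pixel's ray), 0 where there is no reading), "vfov" (degrees; the focal length in pixels is half the picture's height over the tangent of half this angle, whatever the lens; pixels are square), "cx", "cy" (the principal point, pixels), "dist_coeffs" ([k1, k2, p1, p2, k3] as OpenCV has them; the pictures are not rectified), "T" (4x4, takes a point from camera to world coordinates). Camera axes: x right, y down, z forward; pixel columns grow to the right and rows downward; lengths in m; the calibration is good to about 2 mm. A picture is of the moment at which its call begins.
- workorder.hand_in(): hands the job in, once; it reports no verdict.
The state is a dict: "time": time; "qpos": joint angles; "qvel": joint speeds; "joint_efforts": joint torques, N m; "tool_pos": TCP position; "tool_rot": TCP orientation; "contact_force": force on the tool from outside, world axes, zero at the start; "torque": the same for the moment, N m; "opening": finger opening in m.
Only numpy, scipy, OpenCV 4.12 (cv2) and the standard library are available. Lean on these libraries where they do the work, as an engineer would, in place of code of your own. Each camera call takes 0.05 s, during which the arm holds its last target.

## Working session

There is one attempt and no reset: what is moved stays moved. The work goes in short steps, Python scripts to look and compute and a tool call to move; the robot and the scene stay as the last step left them, time stands still between calls to the robot, and variables do not carry over. Pictures are saved under pics/ and viewed, and the job is handed in when it is done.

Besides the shell and the picture viewer there is one more tool, called after "Request:" as name(argument=value, ...), one argument or row to a line, values as JSON. send_rows: Moves the arm, as the interface text tells. Its arguments: {"type":"object","properties":{"series":{"type":"array","items":{"type":"array","items":{"type":"number"}}},"newtons":{"type":"number"}},"required":["series"]}

```bash
mkdir -p pics
cat > h.py <<'E'
import numpy as np, cv2
from cell import observe, imaging, workorder, robot
def cam(n,save=None):
    d=imaging.read_camera(n)
    if save: cv2.imwrite('pics/'+save,d['color'][:,:,::-1])
    return d
def K(d):
    f=200/np.tan(np.radians(d['vfov'])/2)
    return np.array([[f,0,d['cx']],[0,f,d['cy']],[0,0,1.]])
def ray(d,u,v):
    p=cv2.undistortPoints(np.array([[[u,v]]],float),K(d),np.array(d['dist_coeffs'],float))[0,0]
    T=np.array(d['T']);return T[:3,3],T[:3,:3]@np.array([p[0],p[1],1.])
def onz(d,u,v,z):
    o,r=ray(d,u,v);return o+r*(z-o[2])/r[2]
def pts(d,mask):
    vs,us=np.nonzero(mask&(d['range_z']>0))
    p=cv2.undistortPoints(np.stack([us,vs],1).astype(float)[:,None],K(d),np.array(d['dist_coeffs'],float))[:,0]
    z=d['range_z'][vs,us][:,None];T=np.array(d['T'])
    return (np.hstack([p,np.ones((len(p),1))])*z)@T[:3,:3].T+T[:3,3]
E
python3 - <<'E'
from h import *
s=observe();print({k:np.round(v,3) for k,v in s.items()})
for n in('scene','side','wrist'): d=cam(n,n+'0.png');print(n,d['vfov'],np.round(d['T'],3).tolist())
E
```

```text
{'time': np.float64(0.0), 'qpos': array([ 0.989,  0.343,  1.525, -0.   ,  1.275, -0.146]), 'qvel': array([ 0.   , -0.001, -0.001, -0.001,  0.001,  0.001]), 'joint_efforts': array([ -0.   , -43.126, -24.422,   0.072,   0.056,  -0.   ]), 'tool_pos': array([0.221, 0.476, 0.226]), 'tool_rot': array([-3.14 , -0.   ,  2.706]), 'contact_force': array([ 0.502, -0.487, -0.089]), 'torque': array([0.004, 0.008, 0.007]), 'opening': np.float64(0.092)}
scene 44.67861414984921 [[0.732, 0.364, -0.576, 1.3], [0.681, -0.407, 0.608, -0.905], [-0.013, -0.838, -0.546, 0.83], [0.0, 0.0, 0.0, 1.0]]
side 54.58999741094596 [[-0.999, -0.038, 0.013, 0.483], [-0.036, 0.727, -0.686, 0.554], [0.016, -0.686, -0.728, 0.757], [0.0, 0.0, 0.0, 1.0]]
wrist 68.41493781686891 [[0.421, 0.874, 0.243, 0.156], [0.907, -0.405, -0.114, 0.506], [-0.001, 0.268, -0.963, 0.384], [0.0, 0.0, 0.0, 1.0]]
```

View pics/scene0.png

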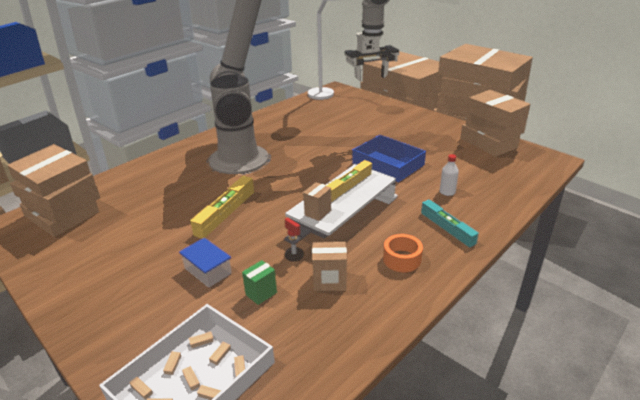

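View pics/side0.png

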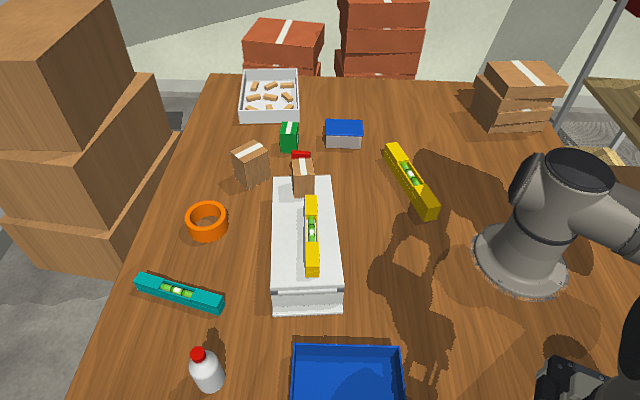

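View pics/wrist0.png

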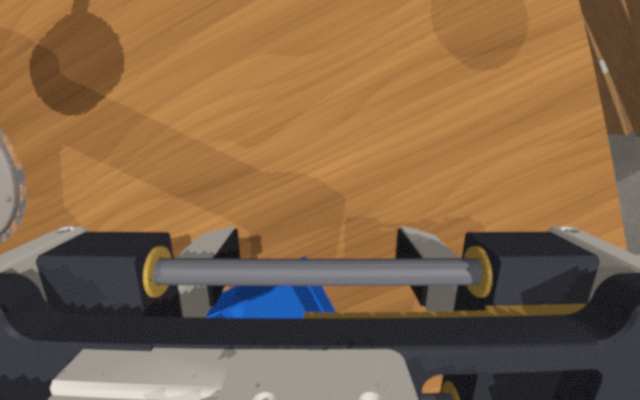

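The side view shows the carton at (303,175) on the foot end of the shelf and the small yellow level at (312,235). The red foot is behind the carton at about (302,154) and the basket at about (347,372). The big brown carton (250,163), big yellow level (411,180) and turquoise level (178,292) are look-alikes. Next I'll measure positions.

```bash
cat > m.py <<'E'
from h import *
def run():
  for n in('side','scene'):
    d=cam(n);rgb=d['color'];hsv=cv2.cvtColor(rgb,cv2.COLOR_RGB2HSV);H,S,V=[hsv[...,i].astype(int) for i in range(3)]
    M={'red':((H<5)|(H>174))&(S>170)&(V>60),'yellow':(H>20)&(H<32)&(S>170)&(V>120),'blue':(H>105)&(H<125)&(S>150),'brown':(H>5)&(H<18)&(S>60)&(S<140),'white':(S<25)&(V>150)}
    for k,m in M.items():
      c,l,st,ce=cv2.connectedComponentsWithStats(m.astype(np.uint8))
      for i in range(1,c):
        if st[i,4]<60: continue
        P=pts(d,l==i)
        if len(P)==0: continue
        md=np.median(P,0)
        if not(0.1<md[0]<0.9 and -0.6<md[1]<0.7 and md[2]<0.3): continue
        zt=np.percentile(P[:,2],97);Q=P[P[:,2]>zt-0.006]
        r=cv2.minAreaRect((Q[:,:2]*1000).astype(np.float32))
        print(n,k,st[i].tolist(),'ztop %.3f'%zt,'rect',np.round(r[0]),np.round(r[1]),round(r[2],1))
if __name__=='__main__': run()
E
python3 m.py
```

```text
side red [292, 150, 18, 9, 123] ztop 0.112 rect [ 543. -239.] [16. 45.] 88.5
side red [190, 346, 16, 17, 200] ztop 0.131 rect [677. 309.] [22. 24.] 15.1
side yellow [385, 142, 56, 80, 899] ztop 0.055 rect [ 241. -240.] [ 40. 272.] 18.3
side yellow [305, 195, 15, 82, 799] ztop 0.120 rect [503.  25.] [ 27. 201.] 3.8
side blue [325, 119, 38, 17, 593] ztop 0.059 rect [ 424. -433.] [ 84. 114.] 88.6
side blue [290, 343, 116, 57, 6184] ztop 0.054 rect [426. 299.] [200. 101.] 1.4
side brown [230, 139, 41, 51, 1262] ztop 0.100 rect [ 682. -250.] [81. 71.] 43.7
side brown [286, 158, 29, 41, 628] ztop 0.153 rect [ 531. -133.] [50. 64.] 9.9
side white [235, 143, 27, 15, 123] ztop 0.102 rect [ 684. -251.] [79. 21.] 46.1
side white [299, 159, 8, 16, 89] ztop 0.154 rect [ 531. -134.] [13. 59.] 8.9
side white [270, 175, 74, 142, 7487] ztop 0.080 rect [521. -19.] [149. 332.] 5.6
side white [189, 356, 32, 37, 785] ztop 0.103 rect [675. 315.] [26. 16.] 26.4
scene blue [181, 239, 49, 33, 804] ztop 0.062 rect [ 426. -434.] [ 76. 113.] 89.6
scene brown [0, 44, 584, 356, 109924] ztop 0.153 rect [282. 354.] [2224.  743.] 79.6
scene brown [189, 332, 24, 16, 232] ztop 0.023 rect [ 613. -585.] [48. 24.] 64.6
scene brown [209, 342, 21, 22, 227] ztop 0.022 rect [ 674. -579.] [22. 51.] 18.1
scene brown [234, 355, 11, 21, 159] ztop 0.022 rect [ 730. -571.] [20. 47.] 56.2
scene white [443, 164, 15, 11, 130] ztop 0.106 rect [683. 301.] [22. 16.] 26.0
scene white [286, 170, 109, 63, 1933] ztop 0.083 rect [524. -19.] [152. 334.] 6.3
scene white [313, 248, 33, 5, 160] ztop 0.104 rect [ 682. -249.] [76. 19.] 42.7
scene white [247, 264, 22, 14, 94] ztop 0.080 rect [ 588. -394.] [16. 58.] 2.1
scene white [487, 311, 22, 35, 274] ztop -0.739 rect [864. 602.] [ 64. 189.] 18.9
```

Request:
send_rows(
  series=[
    [0,0,0,0,0,0.121,0],
    [0,0,0,0,0,0.121,0],
    [0,0,0,0,0,0.121,0],
    [0,0,0,0,0,0.121,0],
    [0,0,0,0,0,0.121,0],
  ],
  newtons=20,
)

```text
time: 0.67
tool_pos: [0.2216, 0.4759, 0.2266]
tool_rot: [-3.141, 0.0, 2.095]
contact_force: [0.5, 0.6, -0.2]
opening: 0.0912
```

Request:
send_rows(
  series=[
    [0,0,0,0,0,0.121,0],
    [0,0,0,0,0,0.121,0],
    [0,0,0,0,0,0.121,0],
    [-0.03,0.011,0,0,0,0,0],
    [-0.036,0.014,0,0,0,0,0],
  ],
)

```text
time: 1.08
tool_pos: [0.2566, 0.4155, 0.2263]
tool_rot: [-3.141, -0.0, 1.741]
contact_force: [0.7, -0.4, -0.7]
opening: 0.0922
```

Request:
send_rows(
  series=[
    [-0.036,0.014,0,0,0,0,0],
    [-0.036,0.014,0,0,0,0,0],
    [-0.036,0.014,0,0,0,0,0],
    [-0.036,0.014,0,0,0,0,0],
    [-0.036,0.014,0,0,0,0,0],
  ],
)

```text
time: 1.5
tool_pos: [0.3567, 0.2475, 0.2268]
tool_rot: [3.141, -0.0, 1.738]
contact_force: [1.4, 0.7, 0.1]
opening: 0.092
```

Request:
send_rows(
  series=[
    [-0.036,0.014,0,0,0,0,0],
    [-0.036,0.014,0,0,0,0,0],
    [-0.036,0.014,0,0,0,0,0],
    [-0.036,0.014,0,0,0,0,0],
    [-0.036,0.014,0,0,0,0,0],
  ],
)

```text
time: 1.92
tool_pos: [0.4557, 0.0814, 0.2268]
tool_rot: [3.141, -0.0, 1.738]
contact_force: [1.1, 1.4, 0.4]
opening: 0.0916
```

Request:
send_rows(
  series=[
    [-0.036,0.014,0,0,0,0,0],
    [-0.036,0.014,0,0,0,0,0],
    [-0.02,0.008,0,0,0,0,0],
    [0,0,0,0,0,0,0],
  ],
)

```text
time: 2.25
tool_pos: [0.5078, -0.0053, 0.2262]
tool_rot: [3.141, 0.001, 1.734]
contact_force: [-0.0, -0.3, -0.6]
opening: 0.0917
```

```bash
cat >> h.py <<'E'
from scipy.spatial.transform import Rotation as Rn
def go(p,yawdeg=None):
    s=observe();R=Rn.from_euler('xyz',s['tool_rot']).as_matrix()
    print('pos',np.round(s['tool_pos'],4),'rot',np.round(np.degrees(s['tool_rot']),2),'F',np.round(s['contact_force'],2),'open',round(float(s['opening']),4),'t',round(float(s['time']),2))
    if yawdeg is not None:
        R2=Rn.from_euler('xyz',[np.pi,0,np.radians(yawdeg)]).as_matrix()
        print('turn(tool)',np.round(Rn.from_matrix(R.T@R2).as_rotvec(),3)); 
        print('shift in target axes',np.round(R2.T@(np.array(p)-s['tool_pos']),4))
    if p is not None: print('shift now axes',np.round(R.T@(np.array(p)-s['tool_pos']),4))
E
python3 - <<'E'
from h import *
go([.531,-.133,.17],99.5)
d=cam('wrist','w1.png');cam('scene','s1.png')
E
```

```text
pos [ 0.5078 -0.0053  0.2262] rot [1.7997e+02 7.0000e-02 9.9330e+01] F [-0.04 -0.28 -0.58] open 0.0917 t 2.25
turn(tool) [ 0.     0.001 -0.003]
shift in target axes [-0.1298  0.0018  0.0562]
shift now axes [-0.1297  0.0022  0.0564]
```

View pics/w1.png

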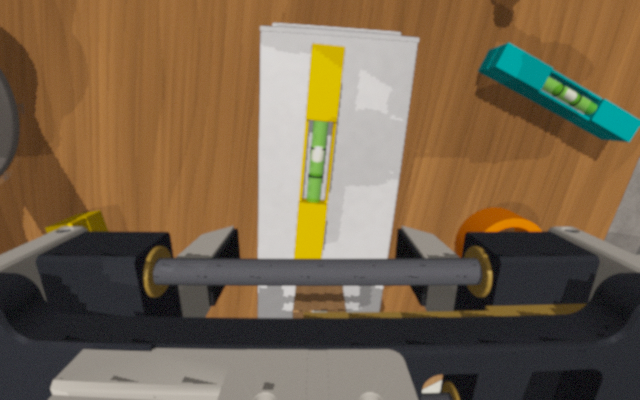

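The wrist view shows the level from above, with the window at about (318,160) and the pale bubble near (318,155). I'll zoom in to read it.

Run:
```python
import cv2
a=cv2.imread('pics/w1.png')[110:215,280:360]
cv2.imwrite('pics/w1z.png',cv2.resize(a,None,fx=5.6,fy=5.6,interpolation=cv2.INTER_NEAREST))
a=cv2.imread('pics/s1.png')[130:280,250:450]
cv2.imwrite('pics/s1z.png',cv2.resize(a,None,fx=4,fy=4))
```

```text
(no output)
```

View pics/w1z.png

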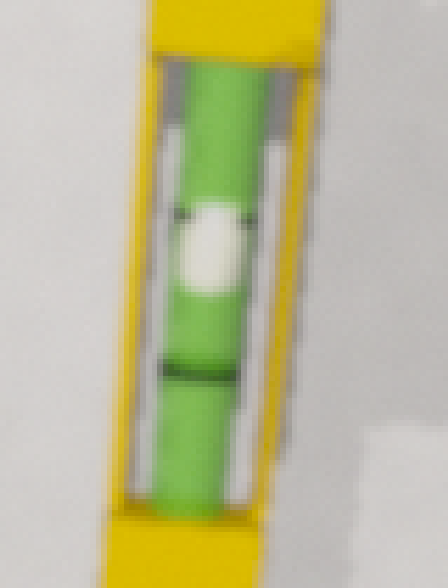

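View pics/s1z.png

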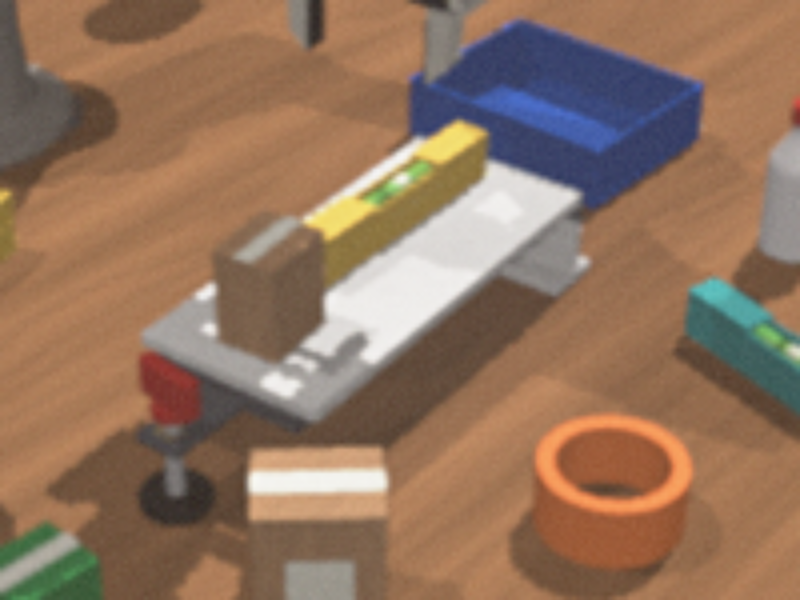

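The bubble is at about +7 mm with the carton holding the board down, so roughly 0.5 rad clockwise is needed. Next is the carton.

Request:
send_rows(
  series=[
    [-0.035,0.001,0,0,0,0,0],
    [-0.035,0.001,0,0,0,0,0],
    [-0.035,0,0,0,0,0,0],
    [-0.025,0,0,0,0,0,0],
    [0,0,0.02,0,0,0,0],
  ],
)

```text
time: 2.77
tool_pos: [0.5317, -0.1328, 0.2098]
tool_rot: [3.135, 0.005, 1.736]
contact_force: [-0.1, 0.4, 0.1]
opening: 0.0918
```

Request:
send_rows(
  series=[
    [0,0,0.03,0,0,0,0],
    [0,0,0.03,0,0,0,0],
    [0,0,0.02,0,0,0,0],
    [0,0,0.01,0,0,0,0],
    [0,0,0,0,0,0,0],
  ],
)

```text
time: 3.18
tool_pos: [0.5281, -0.1276, 0.1148]
tool_rot: [-3.138, -0.003, 1.739]
contact_force: [0.4, -0.4, 0.4]
opening: 0.0917
```

Run:
```python
from h import *
go([.531,-.133,.116],99.5)
a=cam('scene')['color'][130:280,220:420,::-1]
cv2.imwrite('pics/s2z.png',cv2.resize(a,None,fx=4,fy=4))
a=cam('side')['color'][100:300,200:440,::-1]
cv2.imwrite('pics/d2z.png',cv2.resize(a,None,fx=3,fy=3))
```

```text
pos [ 0.5281 -0.1276  0.1148] rot [-1.7978e+02 -1.5000e-01  9.9650e+01] F [ 0.42 -0.43  0.37] open 0.0917 t 3.18
turn(tool) [-0.004 -0.003  0.003]
shift in target axes [-0.0059  0.002  -0.0012]
shift now axes [-0.0059  0.0019 -0.0012]
```

View pics/s2z.png

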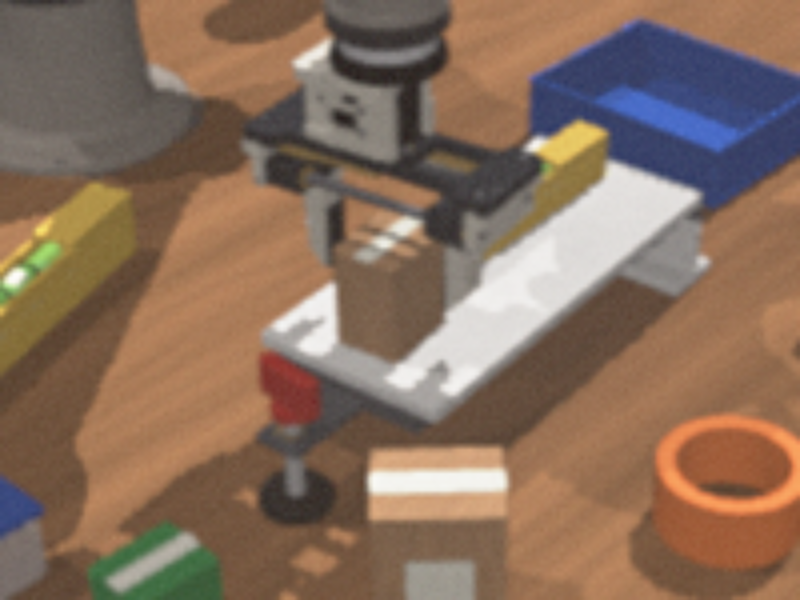

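View pics/d2z.png

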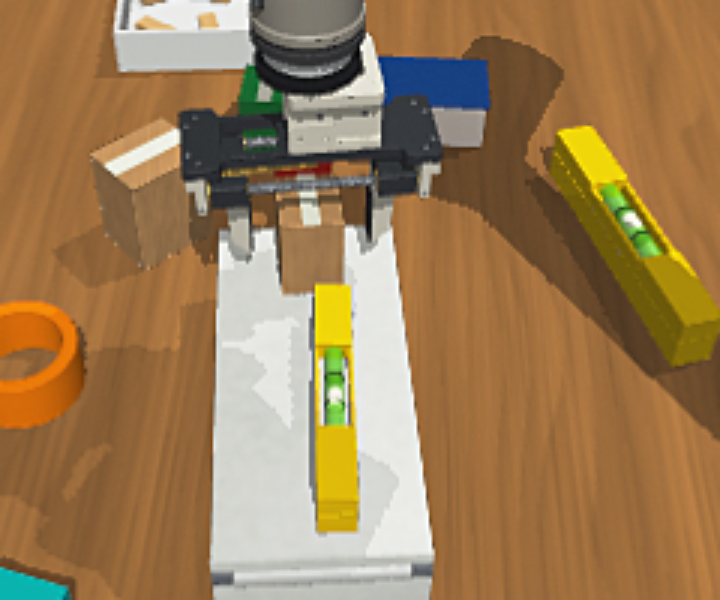

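The fingers straddle the carton, so I'll close on it.

Request:
send_rows(
  series=[
    [-0.005,0.001,0,0,0,0,0],
    [0,0,0,0,0,0,1],
    [0,0,0,0,0,0,1],
    [0,0,0,0,0,0,1],
    [0,0,0,0,0,0,1],
  ],
  newtons=25,
)

```text
time: 3.7
tool_pos: [0.5314, -0.1341, 0.1171]
tool_rot: [3.141, 0.0, 1.738]
contact_force: [0.1, 0.4, -0.7]
opening: 0.0697
```

Request:
send_rows(
  series=[
    [0,0,0,0,0,0,1],
    [0,0,0,0,0,0,1],
    [0,0,0,0,0,0,1],
  ],
)

```text
time: 3.95
tool_pos: [0.5313, -0.1341, 0.1167]
tool_rot: [-3.142, -0.0, 1.738]
contact_force: [2.7, -1.3, 0.1]
opening: 0.0499
```

Request:
send_rows(
  series=[
    [0,0,0,0,0,0,1],
    [0,0,-0.01,0,0,0,1],
    [0,0,-0.025,0,0,0,1],
    [0,0,-0.03,0,0,0,1],
    [0,0,-0.03,0,0,0,1],
  ],
)

```text
time: 4.37
tool_pos: [0.5307, -0.1337, 0.2126]
tool_rot: [-3.14, -0.001, 1.738]
contact_force: [1.1, -0.3, -3.4]
opening: 0.0494
```

Run:
```python
from h import *
d=cam('scene','s3.png')
hsv=cv2.cvtColor(d['color'],cv2.COLOR_RGB2HSV);H,S,V=[hsv[...,i].astype(int) for i in range(3)]
m=(H>100)&(H<130)&(S>120);m[:, :330]=0;m[:120]=0;m[200:]=0
P=pts(d,m);print(len(P),P.min(0),P.max(0))
Q=P[(P[:,2]>.04)&(P[:,2]<.07)];print(cv2.minAreaRect((Q[:,:2]*1000).astype(np.float32)))
go([.425,.329,.2],91.4)
```

```text
830 [ 0.32452823  0.24527791 -0.00119177] [0.52997605 0.41795482 0.06060714]
((427.94183349609375, 330.32025146484375), (205.75318908691406, 168.14125061035156), 0.8110337257385254)
pos [ 0.5336 -0.1348  0.2195] rot [179.54   0.27  99.58] F [ 1.61 -0.44  2.7 ] open 0.0499 t 4.42
turn(tool) [0.008 0.004 0.143]
shift in target axes [ 0.4663 -0.0972  0.0195]
shift now axes [ 0.4755 -0.03    0.017 ]
```

View pics/s3.png

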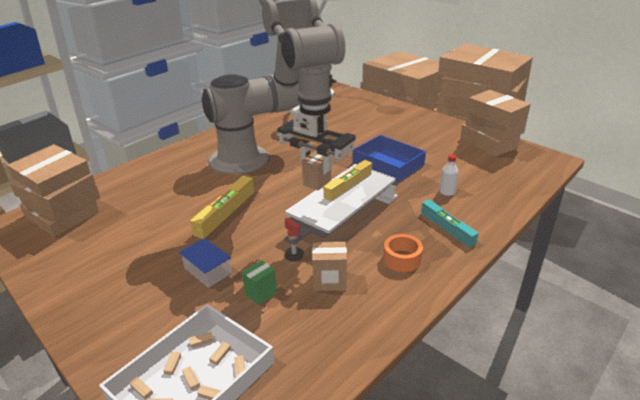

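Request:
send_rows(
  series=[
    [0,0,0,0,0,0.075,1],
    [0,0,0,0,0,0.075,1],
    [0.02,-0.004,0,0,0,0,1],
    [0.034,-0.007,0,0,0,0,1],
    [0.034,-0.007,0,0,0,0,1],
  ],
)

```text
time: 4.83
tool_pos: [0.5114, -0.046, 0.2116]
tool_rot: [-3.141, -0.0, 1.585]
contact_force: [0.9, 0.8, -2.9]
opening: 0.05
```

Request:
send_rows(
  series=[
    [0.034,-0.007,0,0,0,0,1],
    [0.034,-0.007,0,0,0,0,1],
    [0.034,-0.007,0,0,0,0,1],
    [0.034,-0.007,0,0,0,0,1],
    [0.034,-0.007,0,0,0,0,1],
  ],
)

```text
time: 5.25
tool_pos: [0.4731, 0.1246, 0.212]
tool_rot: [3.142, -0.0, 1.588]
contact_force: [0.3, 0.1, -2.0]
opening: 0.0501
```

Request:
send_rows(
  series=[
    [0.034,-0.007,0,0,0,0,1],
    [0.034,-0.007,0,0,0,0,1],
    [0.034,-0.007,0,0,0,0,1],
    [0.034,-0.007,0,0,0,0,1],
    [0.034,-0.007,0,0,0,0,1],
  ],
)

```text
time: 5.67
tool_pos: [0.4352, 0.294, 0.212]
tool_rot: [-3.142, -0.0, 1.588]
contact_force: [1.2, -0.8, -3.4]
opening: 0.0496
```

Request:
send_rows(
  series=[
    [0.02,-0.004,0,0,0,0,1],
    [0.01,-0.003,0,0,0,0,1],
    [0,0,0,0,0,0,1],
  ],
)

```text
time: 5.92
tool_pos: [0.4276, 0.3239, 0.2116]
tool_rot: [-3.141, -0.0, 1.591]
contact_force: [-0.3, -1.2, -2.4]
opening: 0.0499
```

Run:
```python
from h import *
go([.427,.33,.05],91)
```

```text
pos [0.4276 0.3239 0.2116] rot [-1.7997e+02 -2.0000e-02  9.1140e+01] F [-0.27 -1.2  -2.44] open 0.0499 t 5.92
turn(tool) [-0.    -0.     0.002]
shift in target axes [ 0.0061 -0.0005  0.1616]
shift now axes [ 0.006  -0.0004  0.1616]
```

Request:
send_rows(
  series=[
    [0.006,0,0.02,0,0,0,1],
    [0,0,0.035,0,0,0,1],
    [0,0,0.035,0,0,0,1],
    [0,0,0.035,0,0,0,1],
    [0,0,0.025,0,0,0,1],
  ],
)

```text
time: 6.33
tool_pos: [0.4278, 0.3261, 0.0592]
tool_rot: [-3.139, 0.002, 1.587]
contact_force: [-0.2, -0.3, -3.1]
opening: 0.0498
```

Request:
send_rows(
  series=[
    [0,0,0.01,0,0,0,1],
    [0,0,0.006,0,0,0,1],
    [0,0,0,0,0,0,1],
    [0,0,0,0,0,0,1],
  ],
)

```text
time: 6.67
tool_pos: [0.4296, 0.3284, 0.0471]
tool_rot: [3.139, -0.001, 1.587]
contact_force: [0.1, -0.1, -2.5]
opening: 0.0499
```

Request:
send_rows(
  series=[
    [0,0,0.003,0,0,0,1],
    [0,0,0,0,0,0,1],
    [0,0,0,0,0,0,0],
    [0,0,0,0,0,0,0],
    [0,0,0,0,0,0,0],
  ],
)

```text
time: 7.08
tool_pos: [0.4289, 0.3286, 0.0435]
tool_rot: [3.14, -0.001, 1.588]
contact_force: [-0.6, 0.6, -0.2]
opening: 0.0656
```

Request:
send_rows(
  series=[
    [0,0,0,0,0,0,0],
    [0,0,0,0,0,0,0],
    [0,0,0,0,0,0,0],
  ],
)

```text
time: 7.33
tool_pos: [0.4285, 0.3284, 0.0429]
tool_rot: [3.141, -0.0, 1.588]
contact_force: [-0.7, -0.1, -0.4]
opening: 0.0854
```

Run:
```python
from h import *
go([.427,.33,.05],91)
a=cam('scene')['color'][90:240,280:480,::-1]
cv2.imwrite('pics/s4z.png',cv2.resize(a,None,fx=4,fy=4))
```

```text
pos [0.4285 0.3284 0.0429] rot [ 1.7998e+02 -1.0000e-02  9.0980e+01] F [-0.67 -0.1  -0.4 ] open 0.0854 t 7.33
turn(tool) [ 0. -0. -0.]
shift in target axes [ 0.0017 -0.0015 -0.0071]
shift now axes [ 0.0017 -0.0015 -0.0071]
```

View pics/s4z.png

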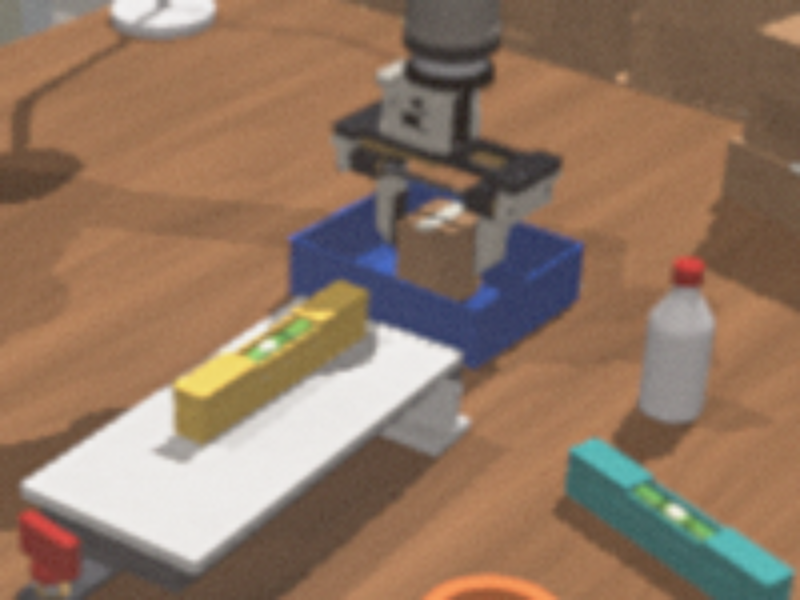

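The carton is standing in the basket, released. I'll lift off and re-measure the foot.

Request:
send_rows(
  series=[
    [0,0,-0.015,0,0,0,0],
    [0,0,-0.035,0,0,0,0],
    [0,0,-0.04,0,0,0,0],
    [0,0,-0.04,0,0,0,0],
    [0,0,-0.02,0,0,0,0],
  ],
)

```text
time: 7.8
tool_pos: [0.4298, 0.3291, 0.1976]
tool_rot: [3.136, -0.003, 1.588]
contact_force: [1.0, 1.2, 0.6]
opening: 0.0917
```

```bash
python3 m.py | egrep 'red|yellow|white|brown'
python3 - <<'E'
from h import *
d=cam('side');a=d['color'][120:320,220:420,::-1]
cv2.imwrite('pics/d5z.png',cv2.resize(a,None,fx=3,fy=3))
a=cam('scene')['color'][130:280,250:450,::-1]
cv2.imwrite('pics/s5z.png',cv2.resize(a,None,fx=4,fy=4))
go([.544,-.238,.2],90)
E
```

```text
side red [292, 150, 18, 16, 219] ztop 0.111 rect [ 543. -240.] [16. 46.] 85.4
side red [190, 346, 16, 17, 200] ztop 0.131 rect [678. 309.] [22. 23.] 44.3
side yellow [305, 194, 15, 83, 764] ztop 0.122 rect [497. 115.] [ 27. 380.] 3.8
side brown [230, 139, 41, 51, 1260] ztop 0.100 rect [ 682. -249.] [81. 70.] 43.8
side brown [331, 365, 12, 35, 370] ztop 0.081 rect [445. 327.] [17. 57.] 0.6
side brown [351, 368, 10, 32, 255] ztop 0.081 rect [414. 329.] [53. 15.] 85.7
side white [235, 143, 27, 15, 123] ztop 0.102 rect [ 683. -251.] [80. 19.] 43.2
side white [270, 173, 67, 144, 4828] ztop 0.084 rect [513.  69.] [148. 514.] 5.6
side white [189, 355, 34, 38, 829] ztop 0.102 rect [675. 314.] [31. 17.] 26.7
side white [343, 365, 8, 35, 243] ztop 0.081 rect [429. 327.] [57. 12.] 89.5
scene brown [0, 44, 585, 356, 108008] ztop 0.154 rect [282. 352.] [2225.  739.] 79.2
scene brown [380, 140, 21, 24, 367] ztop 0.082 rect [432. 327.] [62. 53.] 89.7
scene brown [189, 332, 24, 16, 231] ztop 0.022 rect [ 613. -584.] [48. 24.] 63.8
scene brown [209, 342, 21, 22, 224] ztop 0.022 rect [ 673. -579.] [22. 52.] 17.6
scene brown [234, 355, 11, 21, 160] ztop 0.022 rect [ 730. -572.] [20. 48.] 56.2
scene white [443, 163, 15, 12, 129] ztop 0.105 rect [683. 301.] [22. 14.] 24.4
scene white [286, 171, 109, 60, 2325] ztop 0.086 rect [524. -20.] [152. 334.] 5.6
scene white [312, 248, 34, 5, 161] ztop 0.104 rect [ 683. -250.] [76. 21.] 40.9
scene white [247, 264, 22, 14, 93] ztop 0.079 rect [ 587. -393.] [16. 60.] 1.3
scene white [486, 310, 22, 35, 252] ztop -0.739 rect [862. 619.] [ 58. 193.] 18.7
pos [0.4283 0.3282 0.1927] rot [ 1.7998e+02 -1.0000e-02  9.0970e+01] F [-0.13  0.21 -0.28] open 0.0919 t 8.0
turn(tool) [ 0.    -0.     0.017]
shift in target axes [-0.5662  0.1157 -0.0073]
shift now axes [-0.5681  0.1061 -0.0074]
```

View pics/d5z.png

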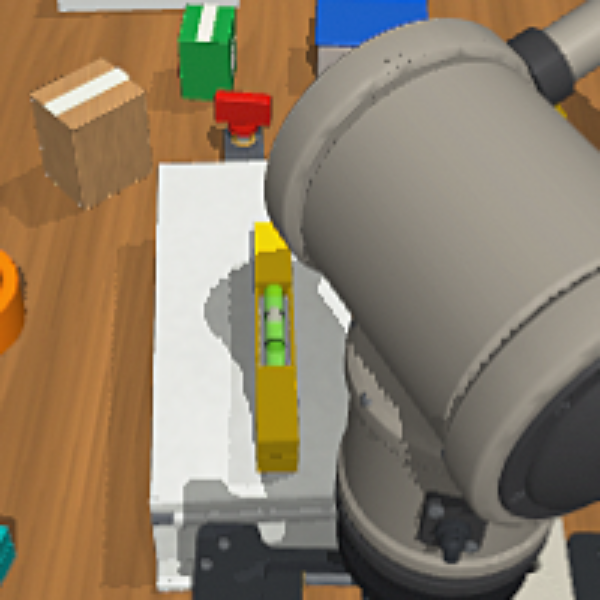

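View pics/s5z.png

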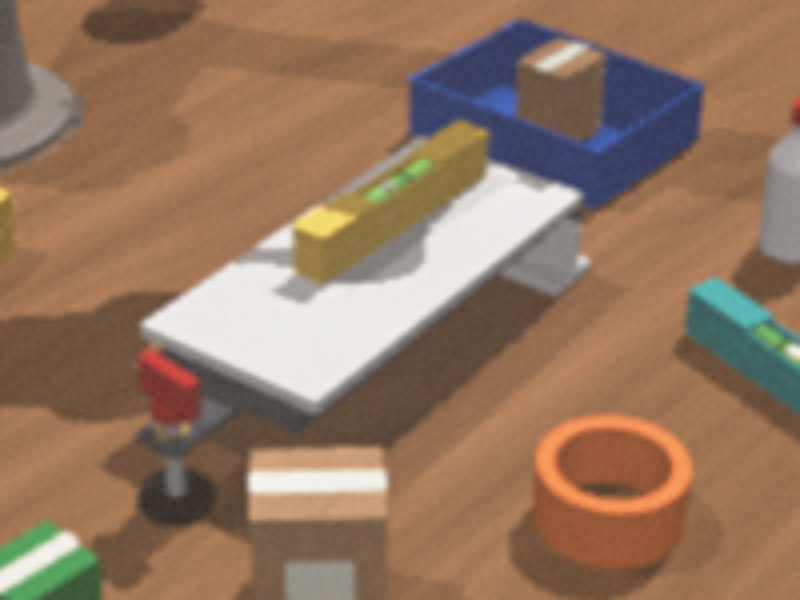

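Request:
send_rows(
  series=[
    [-0.025,0.005,0,0,0,0,0.57],
    [-0.037,0.007,0,0,0,0,0.57],
    [-0.037,0.007,0,0,0,0,0.57],
    [-0.037,0.007,0,0,0,0,0.57],
    [-0.037,0.007,0,0,0,0,0.57],
  ],
)

```text
time: 8.42
tool_pos: [0.4633, 0.1541, 0.1907]
tool_rot: [-3.138, 0.001, 1.588]
contact_force: [1.2, -0.7, 0.5]
opening: 0.0633
```

Request:
send_rows(
  series=[
    [-0.037,0.007,0,0,0,0,0.57],
    [-0.037,0.007,0,0,0,0,0.57],
    [-0.037,0.007,0,0,0,0,0.57],
    [-0.037,0.007,0,0,0,0,0.57],
    [-0.037,0.007,0,0,0,0,0.57],
  ],
)

```text
time: 8.83
tool_pos: [0.5015, -0.0302, 0.1907]
tool_rot: [-3.138, -0.001, 1.588]
contact_force: [0.4, 0.4, -0.4]
opening: 0.0397
```

Request:
send_rows(
  series=[
    [-0.037,0.007,0,0,0,0,0.57],
    [-0.037,0.007,0,0,0,0,0.57],
    [-0.037,0.007,0,0,0,0,0.57],
    [-0.037,0.007,0,0,0,0,0.57],
    [-0.037,0.007,0,0,0,0,0.57],
  ],
)

```text
time: 9.25
tool_pos: [0.5398, -0.2144, 0.1903]
tool_rot: [-3.138, -0.002, 1.588]
contact_force: [0.7, 0.3, -0.5]
opening: 0.0396
```

Request:
send_rows(
  series=[
    [0,0,0,0,0,-0.12,0.57],
    [0,0,0,0,0,-0.125,0.57],
    [0,0,0,0,0,-0.125,0.57],
    [0,0,0,0,0,-0.125,0.57],
    [0,0,0,0,0,-0.125,0.57],
  ],
)

```text
time: 9.67
tool_pos: [0.5397, -0.2126, 0.1901]
tool_rot: [-3.14, -0.004, 2.214]
contact_force: [0.2, 0.5, -0.4]
opening: 0.0397
```

Request:
send_rows(
  series=[
    [0,0,0,0,0,-0.125,0.57],
    [0,0,0,0,0,-0.125,0.57],
    [0,0,0,0,0,-0.125,0.57],
    [0,0,0,0,0,-0.125,0.57],
    [0,0,0,0,0,-0.125,0.57],
  ],
)

```text
time: 10.08
tool_pos: [0.5397, -0.2124, 0.1902]
tool_rot: [3.141, -0.004, 2.839]
contact_force: [-0.2, 0.6, -0.5]
opening: 0.0395
```

Request:
send_rows(
  series=[
    [0,0,0,0,0,-0.125,0.57],
    [0,0,0,0,0,-0.125,0.57],
    [0,0,0,0,0,0,0.57],
  ],
)

```text
time: 10.33
tool_pos: [0.5398, -0.2125, 0.1904]
tool_rot: [3.14, -0.004, 3.087]
contact_force: [1.6, 0.5, -0.4]
opening: 0.0395
```

```bash
python3 - <<'E'
from h import *
go([.543,-.239,.15],177)
cam('wrist','w6.png')
E
python3 m.py | egrep red
```

```text
pos [ 0.5398 -0.2125  0.1904] rot [179.89  -0.21 176.89] F [ 1.55  0.54 -0.39] open 0.0395 t 10.33
turn(tool) [ 0.002 -0.004 -0.002]
shift in target axes [-0.0046 -0.0263  0.0404]
shift now axes [-0.0048 -0.0264  0.0404]
side red [292, 150, 18, 16, 219] ztop 0.111 rect [ 543. -238.] [15. 46.] 85.4
side red [190, 346, 16, 17, 201] ztop 0.131 rect [678. 309.] [22. 23.] 43.5
```

View pics/w6.png

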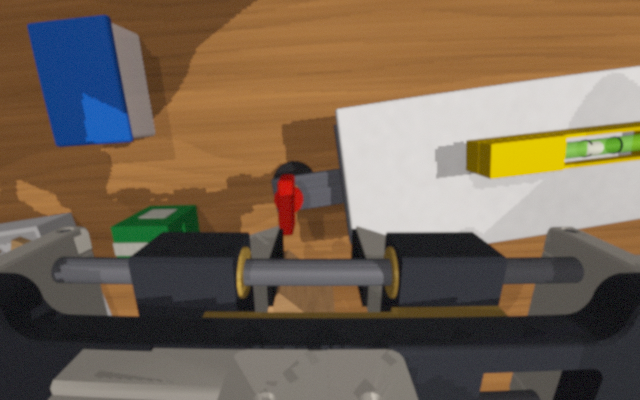

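The wrist view shows the red wing at (287,205), its long side parallel to the tool's x. I'll locate its centre from this view too.

Run:
```python
from h import *
d=cam('wrist');hsv=cv2.cvtColor(d['color'],cv2.COLOR_RGB2HSV);H,S,V=[hsv[...,i].astype(int) for i in range(3)]
m=((H<5)|(H>174))&(S>170)&(V>60);m[:150]=0;m[245:]=0;m[:,:255]=0;m[:,320:]=0
P=pts(d,m);Q=P[P[:,2]>P[:,2].max()-.008];print(len(P),P[:,2].max(),cv2.minAreaRect((Q[:,:2]*1000).astype(np.float32)))
print(onz(d,286,178,.111),onz(d,288,233,.111))
```

```text
1078 0.19724262261498213 ((530.459716796875, -231.66197204589844), (3.257786989212036, 1.2783702611923218), 7.41565465927124)
[ 0.51653014 -0.23661762  0.111     ] [ 0.56533195 -0.23926879  0.111     ]
```

Request:
send_rows(
  series=[
    [-0.003,-0.026,0,0,0,0,0.57],
    [0,0,0.02,0,0,0,0.57],
    [0,0,0.03,0,0,0,0.57],
    [0,0,0.03,0,0,0,0.57],
    [0,0,0.02,0,0,0,0.57],
  ],
)

```text
time: 10.95
tool_pos: [0.5409, -0.2385, 0.0898]
tool_rot: [3.14, -0.003, 3.08]
contact_force: [-0.4, 0.2, -0.3]
opening: 0.0396
```

Request:
send_rows(
  series=[
    [0,0,0,0,0,0,0.57],
    [0,0,0,0,0,0,0.57],
  ],
)

```text
time: 11.12
tool_pos: [0.5417, -0.2388, 0.092]
tool_rot: [3.14, -0.002, 3.081]
contact_force: [0.3, -0.2, 1.1]
opening: 0.0396
```

Run:
```python
from h import *
go([.542,-.2385,.088],177)
a=cam('scene')['color'][150:300,220:420,::-1]
cv2.imwrite('pics/s7z.png',cv2.resize(a,None,fx=4,fy=4))
```

```text
pos [ 0.5417 -0.2388  0.092 ] rot [ 1.7993e+02 -1.2000e-01  1.7654e+02] F [ 0.31 -0.19  1.06] open 0.0396 t 11.12
turn(tool) [ 0.001 -0.002 -0.008]
shift in target axes [-0.0003  0.0003  0.004 ]
shift now axes [-0.0003  0.0003  0.004 ]
```

View pics/s7z.png

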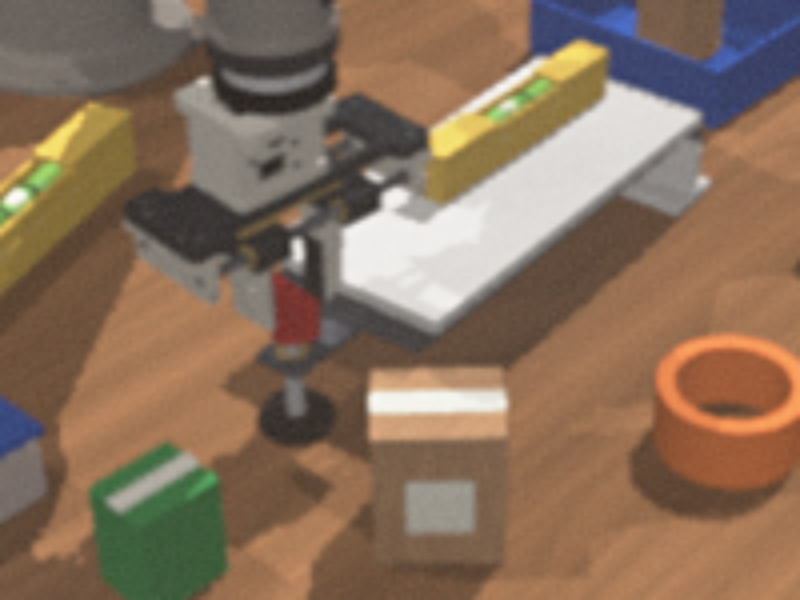

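The fingers straddle the wing. I'll lower 3 mm and close.

Request:
send_rows(
  series=[
    [0,0,0.003,0,0,0,0.57],
    [0,0,0,0,0,0,1],
    [0,0,0,0,0,0,1],
    [0,0,0,0,0,0,1],
    [0,0,0,0,0,0,1],
  ],
  newtons=25,
)

```text
time: 11.58
tool_pos: [0.5424, -0.2391, 0.0903]
tool_rot: [-3.141, 0.001, 3.083]
contact_force: [1.1, 0.2, -0.6]
opening: 0.017
```

Request:
send_rows(
  series=[
    [0,0,0,0,0,0,1],
    [0,0,0,0,0,0,1],
  ],
)

```text
time: 11.75
tool_pos: [0.5423, -0.2399, 0.0902]
tool_rot: [-3.14, 0.001, 3.083]
contact_force: [-1.5, -3.3, 2.0]
opening: 0.0129
```

Request:
send_rows(
  series=[
    [0,0,0,0,0,0.08,1],
    [0,0,0,0,0,0.11,1],
    [0,0,0,0,0,0.11,1],
    [0,0,0,0,0,0.11,1],
    [0,0,0,0,0,0.11,1],
  ],
)

```text
time: 12.17
tool_pos: [0.5424, -0.2398, 0.0902]
tool_rot: [-3.141, 0.002, 2.558]
contact_force: [-1.0, -2.6, 1.6]
opening: 0.0129
```

Request:
send_rows(
  series=[
    [0,0,0,0,0,0,1],
    [0,0,0,0,0,0,1],
    [0,0,0,0,0,0,0.6],
    [0,0,0,0,0,0,0.6],
    [0,0,0,0,0,0,0.6],
  ],
)

```text
time: 12.58
tool_pos: [0.5419, -0.2383, 0.0893]
tool_rot: [3.141, -0.001, 2.564]
contact_force: [-0.4, -0.2, -0.6]
opening: 0.028
```

Request:
send_rows(
  series=[
    [0,0,0,0,0,0,0.6],
    [0,0,-0.02,0,0,0,0.6],
    [0,0,-0.03,0,0,0,0.6],
    [0,0,-0.03,0,0,0,0.6],
    [0,0,-0.01,0,0,0,0.6],
  ],
)

```text
time: 13.0
tool_pos: [0.5437, -0.2396, 0.184]
tool_rot: [3.141, 0.006, 2.564]
contact_force: [0.2, -0.2, 1.2]
opening: 0.0367
```

```bash
python3 m.py | egrep red;python3 - <<'E'
from h import *
go([.508,-.044,.16],94)
cam('side','d8.png')
E
```

```text
side red [293, 148, 16, 17, 201] ztop 0.111 rect [ 543. -238.] [15. 49.] 51.5
side red [190, 346, 16, 17, 201] ztop 0.131 rect [678. 309.] [22. 23.] 51.6
pos [ 0.5432 -0.2394  0.1818] rot [179.97   0.26 146.88] F [-0.01  0.13 -0.46] open 0.0365 t 13.1
turn(tool) [0.003 0.004 0.923]
shift in target axes [ 0.1973 -0.0215  0.0218]
shift now axes [0.1363 0.1444 0.0213]
```

View pics/d8.png

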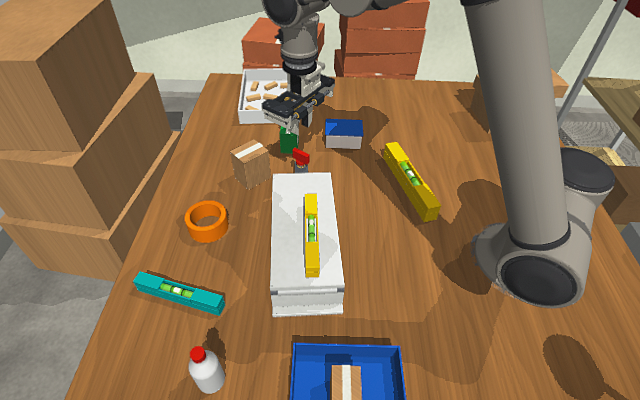

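The foot wing has turned by about 30° and the carton is still in the basket. Next I'll move over the level pad with the fingers shut.

Request:
send_rows(
  series=[
    [0,0,0,0,0,0.115,1],
    [0,0,0,0,0,0.115,1],
    [0,0,0,0,0,0.115,1],
    [0,0,0,0,0,0.115,1],
    [0,0,0,0,0,0.115,1],
  ],
)

```text
time: 13.57
tool_pos: [0.5411, -0.2383, 0.177]
tool_rot: [-3.139, -0.004, 1.982]
contact_force: [0.3, -0.3, -0.8]
opening: 0.0078
```

Request:
send_rows(
  series=[
    [0,0,0,0,0,0.115,1],
    [0,0,0,0,0,0.115,1],
    [0,0,0,0,0,0.115,1],
    [0.03,-0.003,0,0,0,0,1],
    [0.035,-0.004,0,0,0,0,1],
  ],
)

```text
time: 13.98
tool_pos: [0.5294, -0.1751, 0.1767]
tool_rot: [-3.138, -0.002, 1.639]
contact_force: [0.8, 0.5, -0.2]
opening: 0.0004
```

Request:
send_rows(
  series=[
    [0.035,-0.004,0,0,0,0,1],
    [0.035,-0.004,0,0,0,0,1],
    [0.035,-0.004,0,0,0,0,1],
    [0.025,-0.003,0,0,0,0,1],
    [0,0,0,0,0,0,1],
  ],
)

```text
time: 14.4
tool_pos: [0.5036, -0.0416, 0.1776]
tool_rot: [-3.137, -0.003, 1.647]
contact_force: [-0.4, 0.1, -0.7]
opening: 0.0004
```

```bash
python3 - <<'E'
from h import *
go([.508,-.044,.16],94)
d=cam('wrist','w9.png')
E
python3 m.py | egrep yellow
```

```text
pos [ 0.5036 -0.0416  0.1776] rot [-179.72   -0.18   94.36] F [-0.39  0.15 -0.7 ] open 0.0004 t 14.4
turn(tool) [-0.005 -0.003  0.006]
shift in target axes [-0.0027  0.0042  0.0176]
shift now axes [-0.0028  0.0042  0.0176]
side yellow [386, 142, 56, 81, 845] ztop 0.055 rect [ 242. -240.] [ 39. 270.] 18.6
side yellow [305, 194, 15, 83, 808] ztop 0.124 rect [503.  27.] [ 27. 199.] 3.9
```

View pics/w9.png

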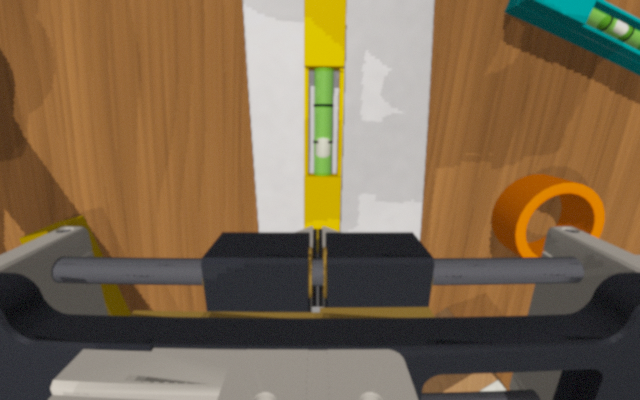

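The level is centred under the shut fingers, and the bubble is at the foot end because the board is floating. I'll descend to press.

Request:
send_rows(
  series=[
    [-0.002,0.004,0.015,0,0,0,1],
    [0,0,0.02,0,0,0,1],
    [0,0,0.012,0,0,0,1],
    [0,0,0.003,0,0,0,1],
    [0,0,0.002,0,0,0,1],
  ],
)

```text
time: 14.97
tool_pos: [0.5099, -0.0489, 0.1265]
tool_rot: [-3.139, -0.001, 1.641]
contact_force: [0.2, -0.0, 0.5]
opening: 0.0005
```

Request:
send_rows(
  series=[
    [0,0,0.002,0,0,0,1],
    [0,0,0.002,0,0,0,1],
    [0,0,0,0,0,0,1],
  ],
)

```text
time: 15.22
tool_pos: [0.5107, -0.0482, 0.1241]
tool_rot: [3.141, 0.0, 1.643]
contact_force: [-0.4, -0.0, 0.4]
opening: 0.0006
```

Request:
send_rows(
  series=[
    [0,0,0.002,0,0,0,1],
    [0,0,0.001,0,0,0,1],
    [0,0,0,0,0,0,1],
  ],
)

```text
time: 15.47
tool_pos: [0.5107, -0.0481, 0.1211]
tool_rot: [3.14, 0.001, 1.643]
contact_force: [0.1, -2.2, 2.5]
opening: 0.0005
```

Request:
send_rows(
  series=[
    [0,0,0.002,0,0,0,1],
    [0,0,0.001,0,0,0,1],
    [0,0,0,0,0,0,1],
  ],
)

```text
time: 15.72
tool_pos: [0.5113, -0.0483, 0.1195]
tool_rot: [3.138, 0.001, 1.643]
contact_force: [-1.0, -2.5, 14.1]
opening: 0.0005
```

Request:
send_rows(
  series=[
    [0,0,0.0003,0,0,0,1],
    [0,0,0,0,0,0,1],
    [0,0,0,0,0,0,1],
    [0,0,0,0,0,0,1],
    [0,0,0,0,0,0,1],
  ],
)

```text
time: 16.13
tool_pos: [0.5114, -0.0483, 0.1194]
tool_rot: [3.138, 0.001, 1.643]
contact_force: [-2.6, -1.7, 15.7]
opening: 0.0006
```

Request:
send_rows(
  series=[
    [0,0,0,0,0,0,1],
    [0,0,0,0,0,0,1],
    [0,0,0,0,0,0,1],
    [0,0,0,0,0,0,1],
    [0,0,0,0,0,0,1],
  ],
)

```text
time: 16.55
tool_pos: [0.5114, -0.0483, 0.1194]
tool_rot: [3.138, 0.001, 1.643]
contact_force: [-2.1, -2.2, 15.1]
opening: 0.0004
```

Request:
send_rows(
  series=[
    [0,0,0,0,0,0,1],
    [0,0,0,0,0,0,1],
    [0,0,0,0,0,0,1],
    [0,0,0,0,0,0,1],
    [0,0,0,0,0,0,1],
  ],
)

```text
time: 16.97
tool_pos: [0.5114, -0.0483, 0.1194]
tool_rot: [3.138, 0.002, 1.643]
contact_force: [-1.6, -1.9, 16.2]
opening: 0.0007
```

Run:
```python
from h import *
go(None)
a=cam('wrist','w10.png')['color'][:240,220:420,::-1]
cv2.imwrite('pics/w10z.png',cv2.resize(a[20:220],None,fx=3,fy=3))
a=cam('scene')['color'][130:280,250:450,::-1]
cv2.imwrite('pics/s10z.png',cv2.resize(a,None,fx=4,fy=4))
```

```text
pos [ 0.5114 -0.0483  0.1194] rot [1.7979e+02 9.0000e-02 9.4140e+01] F [-1.64 -1.87 16.2 ] open 0.0007 t 16.97
```

View pics/w10z.png

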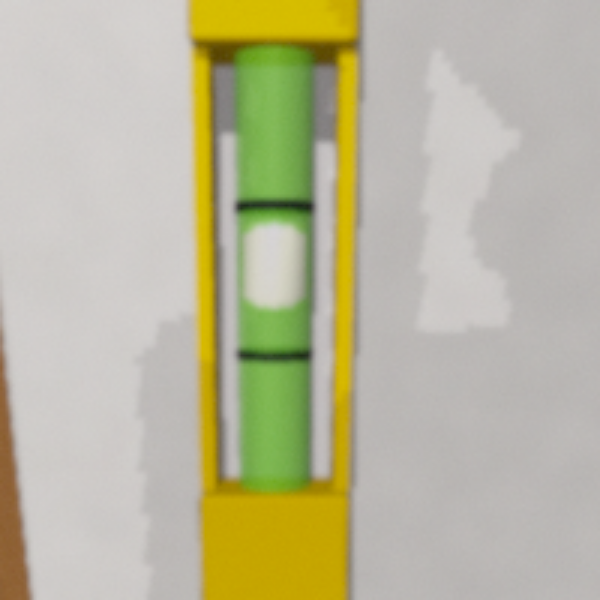

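View pics/s10z.png

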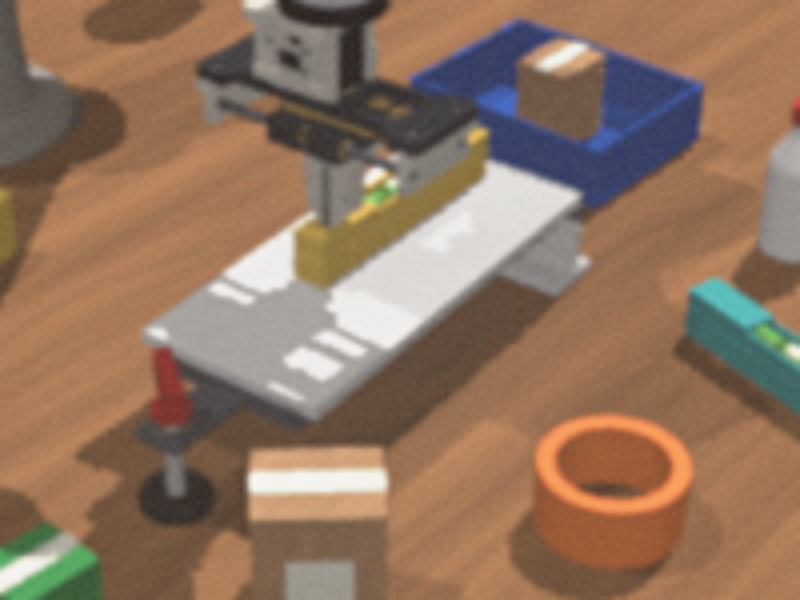

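The bubble lies between the lines at about +2.4 mm. I'll wait a moment and measure it precisely, to confirm it has settled.

Request:
send_rows(
  series=[
    [0,0,0,0,0,0,1],
    [0,0,0,0,0,0,1],
    [0,0,0,0,0,0,1],
    [0,0,0,0,0,0,1],
    [0,0,0,0,0,0,1],
  ],
)

```text
time: 17.48
tool_pos: [0.5114, -0.0483, 0.1194]
tool_rot: [3.138, 0.001, 1.643]
contact_force: [-2.3, -1.7, 15.4]
opening: 0.0005
```

```bash
cat > b.py <<'E'
from h import *
def prof(img):
    sub=img[20:200,306:318].astype(float)
    g=sub.mean(1)  # rows x rgb
    return g
for i in range(3):
    d=cam('wrist');g=prof(d['color']);
    sat=g[:,1]-g[:,2]   # green - blue : high on vial, low on bubble/lines
    lum=g[:,1]
    r=np.arange(20,200)
    w=np.clip(g[:,2]-110,0,None)*((r>60)&(r<160));
    bb=(w*r).sum()/w.sum()
    dk=np.clip(110-lum,0,None)*((r>60)&(r<160));
    h=(r<bb);l1=(dk*r*h).sum()/(dk*h).sum();l2=(dk*r*~h).sum()/(dk*~h).sum()
    rows=[onz(d,312,v,.107) for v in (bb,l1,l2)]
    L=np.linalg.norm(rows[1]-rows[2]);off=((rows[0]-(rows[1]+rows[2])/2)@(rows[1]-rows[2])/L)
    print('bubble',round(bb,2),'lines',round(l1,2),round(l2,2),'spacing mm',round(L*1e3,1),'off mm',round(off*1e3,2),'off scaled by 25.2mm',round(off/L*25.2,2))
go(None)
E
python3 b.py
```

```text
bubble 107.79 lines 87.85 138.48 spacing mm 27.4 off mm 3.16 off scaled by 25.2mm 2.91
bubble 107.78 lines 87.84 138.48 spacing mm 27.4 off mm 3.17 off scaled by 25.2mm 2.91
bubble 107.77 lines 87.83 138.47 spacing mm 27.4 off mm 3.16 off scaled by 25.2mm 2.91
pos [ 0.5114 -0.0483  0.1194] rot [1.798e+02 9.000e-02 9.414e+01] F [-2.29 -3.01 15.63] open 0.0005 t 17.63
```

The reading is steady at +2.4 to 3 mm. That is inside 4 mm, but the margin is thin and there is plenty of time, so I'll add about 0.2 rad on the foot.

Request:
send_rows(
  series=[
    [0,0,-0.008,0,0,0,1],
    [0,0,-0.02,0,0,0,1],
    [0,0,-0.03,0,0,0,1],
    [0,0,-0.01,0,0,0,1],
    [-0.03,0.003,0,0,0,0,0.57],
  ],
)

```text
time: 18.05
tool_pos: [0.5162, -0.0743, 0.1882]
tool_rot: [3.137, -0.001, 1.647]
contact_force: [0.7, 0.5, -0.6]
opening: 0.0033
```

Request:
send_rows(
  series=[
    [-0.035,0.003,0,0,0,0,0.57],
    [-0.035,0.003,0,0,0,0,0.57],
    [-0.035,0.003,0,0,0,0,0.57],
    [-0.035,0.003,0,0,0,0,0.57],
    [-0.022,0.002,0,0,0,0,0.57],
  ],
)

```text
time: 18.47
tool_pos: [0.541, -0.241, 0.1846]
tool_rot: [-3.141, 0.0, 1.641]
contact_force: [1.0, -0.3, -1.0]
opening: 0.0353
```

Request:
send_rows(
  series=[
    [0,0,0,0,0,-0.115,0.57],
    [0,0,0,0,0,-0.115,0.57],
    [0,0,0,0,0,-0.115,0.57],
    [0,0,0,0,0,-0.115,0.57],
    [0,0,0,0,0,-0.115,0.57],
  ],
)

```text
time: 18.88
tool_pos: [0.5408, -0.2378, 0.1846]
tool_rot: [-3.142, -0.002, 2.223]
contact_force: [-0.1, -0.4, 0.9]
opening: 0.0394
```

Request:
send_rows(
  series=[
    [0,0,0,0,0,-0.115,0.57],
    [0,0,0,0,0,-0.115,0.57],
    [0,0,0,0,0,-0.115,0.57],
    [0,0,0,0,0,0,0.57],
  ],
)

```text
time: 19.22
tool_pos: [0.5409, -0.2377, 0.1847]
tool_rot: [3.141, -0.001, 2.567]
contact_force: [-0.6, 0.5, -0.3]
opening: 0.0392
```

```bash
python3 - <<'E'
from h import *
go([.5424,-.239,.090],146.8)
E
python3 m.py | egrep 'red|side yellow'
```

```text
pos [ 0.5409 -0.2377  0.1847] rot [ 1.7998e+02 -7.0000e-02  1.4708e+02] F [-0.59  0.5  -0.26] open 0.0392 t 19.22
turn(tool) [ 0.    -0.001  0.005]
shift in target axes [-0.002  -0.0003  0.0947]
shift now axes [-0.0021 -0.0003  0.0946]
side red [293, 148, 16, 17, 200] ztop 0.111 rect [ 542. -239.] [15. 49.] 52.8
side red [190, 346, 16, 17, 201] ztop 0.131 rect [678. 309.] [22. 22.] 36.6
side yellow [385, 142, 56, 80, 895] ztop 0.055 rect [ 242. -240.] [ 40. 272.] 18.7
side yellow [305, 194, 15, 83, 807] ztop 0.124 rect [503.  25.] [ 27. 201.] 3.8
```

Request:
send_rows(
  series=[
    [-0.002,0,0.02,0,0,0,0.57],
    [0,0,0.03,0,0,0,0.57],
    [0,0,0.03,0,0,0,0.57],
    [0,0,0.014,0,0,0,0.57],
    [0,0,0,0,0,0,0.57],
  ],
)

```text
time: 19.73
tool_pos: [0.5405, -0.2378, 0.0874]
tool_rot: [-3.142, -0.008, 2.56]
contact_force: [-0.2, 0.3, -1.1]
opening: 0.0395
```

Request:
send_rows(
  series=[
    [0,0,0,0,0,0,1],
    [0,0,0,0,0,0,1],
    [0,0,0,0,0,0,1],
    [0,0,0,0,0,0,1],
    [0,0,0,0,0,0,1],
  ],
)

```text
time: 20.15
tool_pos: [0.5429, -0.2402, 0.0927]
tool_rot: [-3.14, 0.002, 2.563]
contact_force: [0.4, 1.0, 2.1]
opening: 0.0127
```

Request:
send_rows(
  series=[
    [0,0,0,0,0,0,1],
    [0,0,0,0,0,0.05,1],
    [0,0,0,0,0,0.08,1],
    [0,0,0,0,0,0.06,1],
    [0,0,0,0,0,0,1],
  ],
)

```text
time: 20.57
tool_pos: [0.5429, -0.2402, 0.0927]
tool_rot: [-3.141, 0.002, 2.369]
contact_force: [-2.9, -3.0, 4.8]
opening: 0.0129
```

Request:
send_rows(
  series=[
    [0,0,0,0,0,0,1],
    [0,0,0,0,0,0,0.6],
    [0,0,0,0,0,0,0.6],
    [0,0,0,0,0,0,0.6],
    [0,0,0,0,0,0,0.6],
  ],
)

```text
time: 20.98
tool_pos: [0.5428, -0.2389, 0.0913]
tool_rot: [3.141, -0.0, 2.373]
contact_force: [-0.9, -0.0, -0.3]
opening: 0.0342
```

Request:
send_rows(
  series=[
    [0,0,-0.02,0,0,0,0.6],
    [0,0,-0.03,0,0,0,0.6],
    [0,0,-0.03,0,0,0,0.6],
    [0,0,-0.015,0,0,0,0.6],
    [0,0,0,0,0,0.05,1],
  ],
)

```text
time: 21.4
tool_pos: [0.5446, -0.24, 0.1908]
tool_rot: [3.139, 0.007, 2.323]
contact_force: [1.4, -0.5, -0.5]
opening: 0.0335
```

```bash
python3 - <<'E'
from h import *
go([.5105,-.0475,.15],94)
E
python3 m.py | egrep 'side red'
```

```text
pos [ 0.5446 -0.24    0.1908] rot [179.87   0.41 133.11] F [ 1.42 -0.47 -0.47] open 0.0335 t 21.4
turn(tool) [0.005 0.006 0.683]
shift in target axes [ 0.1944 -0.0206  0.0408]
shift now axes [0.1641 0.1066 0.0398]
side red [294, 147, 15, 19, 193] ztop 0.111 rect [ 543. -238.] [13. 50.] 45.2
side red [190, 346, 16, 17, 201] ztop 0.131 rect [678. 309.] [22. 22.] 43.4
```

Request:
send_rows(
  series=[
    [0,0,0,0,0,0.112,1],
    [0,0,0,0,0,0.112,1],
    [0,0,0,0,0,0.112,1],
    [0,0,0,0,0,0.112,1],
    [0,0,0,0,0,0.112,1],
  ],
)

```text
time: 21.92
tool_pos: [0.5423, -0.2388, 0.1852]
tool_rot: [-3.14, -0.002, 1.759]
contact_force: [0.7, -0.6, -0.3]
opening: 0.0005
```

Request:
send_rows(
  series=[
    [0,0,0,0,0,0.112,1],
    [0.03,-0.003,0,0,0,0,1],
    [0.035,-0.003,0,0,0,0,1],
    [0.035,-0.004,0,0,0,0,1],
    [0.035,-0.004,0,0,0,0,1],
  ],
)

```text
time: 22.33
tool_pos: [0.5169, -0.1043, 0.1852]
tool_rot: [-3.14, -0.001, 1.651]
contact_force: [0.5, -0.2, -0.3]
opening: 0.0005
```

Request:
send_rows(
  series=[
    [0.035,-0.004,0,0,0,0,1],
    [0.023,-0.002,0,0,0,0,1],
    [0,0,0.02,0,0,0,1],
    [0,0,0.02,0,0,0,1],
    [0,0,0,0,0,0,1],
  ],
)

```text
time: 22.75
tool_pos: [0.5047, -0.0471, 0.1427]
tool_rot: [-3.134, -0.003, 1.653]
contact_force: [-0.5, -0.3, -1.2]
opening: 0.0007
```

Run:
```python
from h import *
go([.5105,-.0475,.1265],94)
cam('wrist','w11.png')
```

```text
pos [ 0.5047 -0.0471  0.1427] rot [-1.7958e+02 -1.5000e-01  9.4730e+01] F [-0.5  -0.32 -1.21] open 0.0007 t 22.75
turn(tool) [-0.007 -0.003  0.013]
shift in target axes [-0.0008  0.0057  0.0162]
shift now axes [-0.0009  0.0058  0.0161]
```

View pics/w11.png

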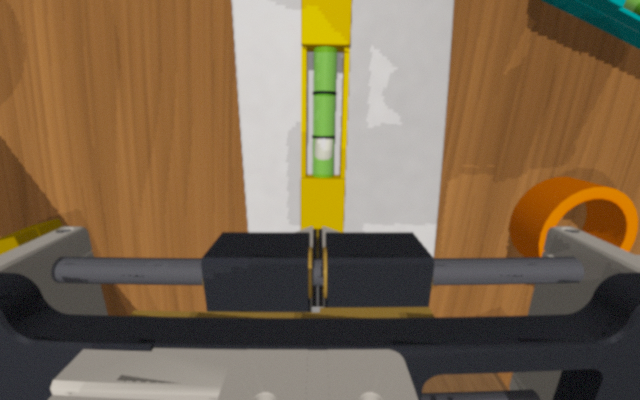

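The level is where it was. Pressing down again.

Request:
send_rows(
  series=[
    [0,0.003,0.01,0,0,0,1],
    [0,0,0.005,0,0,0,1],
    [0,0,0.002,0,0,0,1],
    [0,0,0.002,0,0,0,1],
    [0,0,0,0,0,0,1],
  ],
)

```text
time: 23.22
tool_pos: [0.5103, -0.0484, 0.1273]
tool_rot: [-3.141, -0.0, 1.651]
contact_force: [0.3, -0.2, -0.4]
opening: 0.0006
```

Request:
send_rows(
  series=[
    [0,0,0.002,0,0,0,1],
    [0,0,0.001,0,0,0,1],
    [0,0,0,0,0,0,1],
  ],
)

```text
time: 23.47
tool_pos: [0.5105, -0.0483, 0.1245]
tool_rot: [3.141, 0.0, 1.651]
contact_force: [0.5, 0.7, 0.5]
opening: 0.0005
```

Request:
send_rows(
  series=[
    [0,0,0.002,0,0,0,1],
    [0,0,0.002,0,0,0,1],
    [0,0,0,0,0,0,1],
  ],
)

```text
time: 23.72
tool_pos: [0.5107, -0.0485, 0.1205]
tool_rot: [3.141, 0.001, 1.651]
contact_force: [0.5, -1.8, 2.9]
opening: 0.0003
```

Request:
send_rows(
  series=[
    [0,0,0.001,0,0,0,1],
    [0,0,0.001,0,0,0,1],
    [0,0,0,0,0,0,1],
  ],
)

```text
time: 23.97
tool_pos: [0.5113, -0.0486, 0.1201]
tool_rot: [3.139, 0.001, 1.651]
contact_force: [-2.5, -2.3, 14.3]
opening: 0.0004
```

Request:
send_rows(
  series=[
    [0,0,0.0003,0,0,0,1],
    [0,0,0,0,0,0,1],
    [0,0,0,0,0,0,1],
    [0,0,0,0,0,0,1],
    [0,0,0,0,0,0,1],
  ],
)

```text
time: 24.38
tool_pos: [0.5113, -0.0487, 0.12]
tool_rot: [3.139, 0.001, 1.651]
contact_force: [-2.9, -1.6, 14.7]
opening: 0.0003
```

Request:
send_rows(
  series=[
    [0,0,0,0,0,0,1],
    [0,0,0,0,0,0,1],
    [0,0,0,0,0,0,1],
    [0,0,0,0,0,0,1],
    [0,0,0,0,0,0,1],
  ],
)

```text
time: 24.8
tool_pos: [0.5113, -0.0486, 0.12]
tool_rot: [3.138, 0.001, 1.651]
contact_force: [-2.6, -1.6, 15.0]
opening: 0.0005
```

Request:
send_rows(
  series=[
    [0,0,0,0,0,0,1],
    [0,0,0,0,0,0,1],
    [0,0,0,0,0,0,1],
    [0,0,0,0,0,0,1],
    [0,0,0,0,0,0,1],
  ],
)

```text
time: 25.22
tool_pos: [0.5113, -0.0487, 0.12]
tool_rot: [3.138, 0.001, 1.651]
contact_force: [-2.7, -2.3, 15.4]
opening: 0.0003
```

Request:
send_rows(
  series=[
    [0,0,0,0,0,0,1],
    [0,0,0,0,0,0,1],
    [0,0,0,0,0,0,1],
    [0,0,0,0,0,0,1],
    [0,0,0,0,0,0,1],
  ],
)

```text
time: 25.63
tool_pos: [0.5113, -0.0486, 0.12]
tool_rot: [3.138, 0.001, 1.651]
contact_force: [-2.9, -1.7, 15.1]
opening: 0.0001
```

```bash
python3 b.py
python3 - <<'E'
from h import *
a=cam('wrist','w12.png')['color'][20:220,220:420,::-1]
cv2.imwrite('pics/w12z.png',cv2.resize(a,None,fx=3,fy=3))
cam('scene','s12.png')
E
```

```text
bubble 111.9 lines 86.76 137.2 spacing mm 27.3 off mm 0.31 off scaled by 25.2mm 0.28
bubble 111.91 lines 86.76 137.22 spacing mm 27.4 off mm 0.31 off scaled by 25.2mm 0.28
bubble 111.9 lines 86.78 137.22 spacing mm 27.3 off mm 0.32 off scaled by 25.2mm 0.29
pos [ 0.5113 -0.0486  0.12  ] rot [1.7982e+02 8.0000e-02 9.4590e+01] F [-2.99 -1.49 15.7 ] open 0.0002 t 25.78
```

View pics/w12z.png

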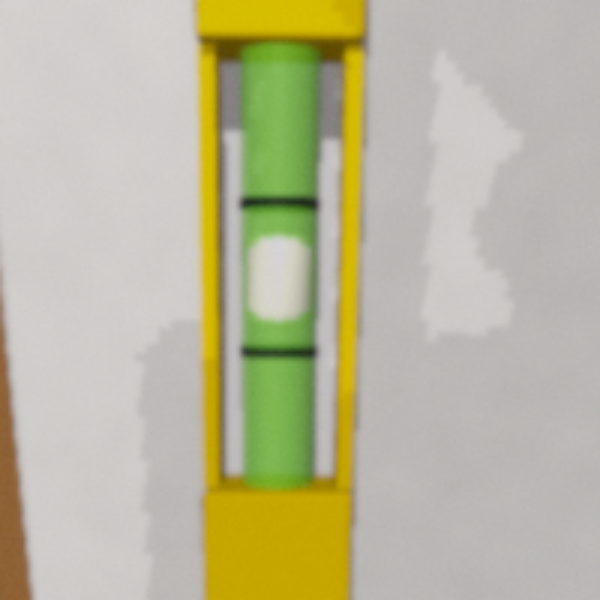

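View pics/s12.png

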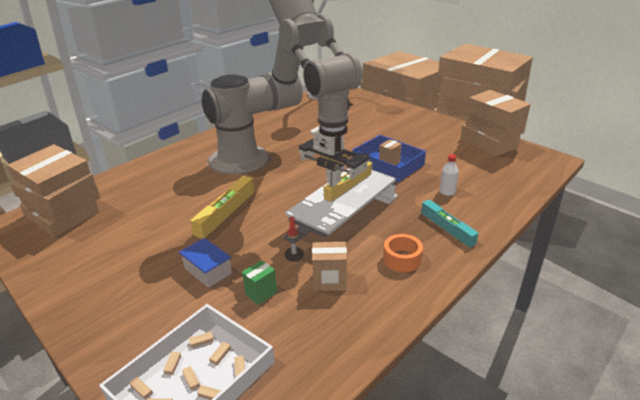

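The bubble at (279,278) in the zoomed picture is midway between the lines at rows 203 and 352, and it is still. The level is pressed with 15 N, the carton is in the basket, and the bystanders are where they were. Handing in.

Run:
```python
from h import *
print(workorder.hand_in())
```

```text
the job is handed in; nothing more can be done
None
```

The carton is in the blue basket, the shelf is levelled, and I handed the job in at about 26 s with the shut fingers still pressing the level; no verdict was reported.

- **Carton:** it was set down upright in the basket and let go. The last scene picture still shows it there.
- **Foot:** I turned it clockwise by about 0.7 rad in two goes. The first 0.52 rad left the bubble at +2.4 mm by eye and +2.9 mm by script, inside the 4 mm limit but too close to it. I let go of the level, added about 0.19 rad and pressed again.
- **Last checks:**
  - The press on the foot-side pad was a steady 15 N, and the tool height did not change.
  - The bubble was still, and within about 0.3 mm of the middle.
  - The tape, glue bottle and clear box looked unmoved. I checked this by eye only.
- **One disagreement:** my script measured the black lines 27.4 mm apart, against about 25 mm expected. This is most likely the height I assumed for the vial, and it does not affect the centring.

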